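Set the bench magnifier over the specimen and clamp it

ROBOT

A 6-joint arm with a two-finger parallel gripper is mounted at the origin on the work surface. World frame = base frame: x ahead of the robot, y to its left, z up, the work surface at z = 0. Lengths are in m, angles in degrees, forces in N, time in s.
With the tool pointing down it reaches from about 0.3 to 0.75 m from the base axis. Payload 8.5 kg.
Tool frame: the origin (TCP) lies between the finger pads; the fingertips stand env.finger_overhang ahead of it and the grasp point (between the pads) lies 2 mm behind it (env.finger_overhang is the distance from the TCP to the fingertips, in m); z points along the fingers, y is the line along which they close (so a half turn about z gives the same grasp; the last joint's range is limited). The gripper opens to 85 mm and grips with 20 to 120 N. Pads are 22 mm wide; open, the fingers measure 114 mm over their backs; the gripper's body (76 mm by 85 mm) begins 54 mm behind the grasp point. The pads swing forward as they close: fully open they stand 13 mm farther back than shut.
Start: joints at [-77.768, 21.807, 74.336, -0, 83.858, -12.336], TCP at [0.229, -0.5, 0.225] pointing down, gripper open.
Joint ranges: [-178.18, 178.18], [-50.72, 133.34], [12.68, 142.11], [-81.47, 261.47], [9.98, 163.14], [-165.26, 165.26]. Speed limits (degrees/s): [136.94, 136.94, 180, 180, 180, 180].

INTERFACE

Orientations are given as a 3x3 rotation matrix whose columns are the frame's x, y, z axes.
In Python, from rig import env gives the robot as it stands. The module is installed in compiled form; this text tells all that it offers.
- The arm moves only by the tool jog_arm, never from a script. Its arguments are lists of equal length, an entry for each row: "hand": the finger opening in m, from 0 to 0.0854; "travel": the shift along the world's x, y, z in m, a list of three; "yaw": the turn about the world's z in rad. A call has exactly 5 rows; each row shifts and turns the commanded pose from where the row before left it; what a row does not reach is not made up. A row lasts 1/8 s, in which the tool goes at most 62.5 mm and 10.7 degrees, less where a joint would pass 70% of its speed; a pose out of reach is approached as far as the arm can. A call is refused whole if a number of a shift passes 0.0625 or a number of a turn 0.188, either way. A call with a gripper value outside its range is refused whole. The fingers move at their own pace and stop on an object; "grip_force" is the grip in N (left out, the last holds). Time passes only in rows, so rows that do not move let the fingers close, or fill a call up. It gives the time, the measured TCP pose, the force, the opening and the grip force at its end, in the units of the state.
- env.observe(): the state, without advancing time (a new reading comes with each control period).
- env.get_image(name): name is "scene" or "top" or "wrist"; returns the picture (400x640x3 uint8, red, green, blue); there is no depth.
- env.calibration(name): a dict with "fx", "fy", "cx", "cy" (pixels), "position" and "rotation" of the camera in the world; the wrist camera has in their place "hand_eye" (4x4, takes a point from camera to tool coordinates, whose origin is the TCP and whose axes are the flange's). Camera axes: x right, y down, z forward; pixel columns grow to the right and rows downward; lengths in m; the calibration is good to about 2 mm. A picture is of the moment at which its call begins: read the wrist's pose just before it. calibration takes no time and is no camera call.
- env.close_job(): hands the job in; it is judged then, once.
The state is a dict: "time_s": time; "q": joint angles; "qvel": joint speeds; "joint_efforts": joint torques, N m; "position": TCP position; "tool_rot": TCP orientation; "ft_force": force on the tool from outside, world axes, zero at the start; "wrist_torque": the same for the moment, N m; "grip_width": finger opening in m; "gripper_force": force on a finger pad.
Only numpy, scipy, OpenCV 4.12 (cv2) and the standard library are available. Lean on these libraries where they do the work, as an engineer would, in place of code of your own. Each camera call takes 0.05 s, during which the arm holds its last target. There are 200 camera calls.

TASK

Swing the bench magnifier round by its arm until the lens is centred over the steel specimen dish and let go of it. Then take the red flat-blade screwdriver from the rack, press its blade into the slot of the clamp screw on top of the magnifier's post and turn it clockwise until it is fully home, so that the magnifier stays over the dish, and put the screwdriver back upright in its place in the rack. Turn the screw only with the screwdriver, keep off the lens glass, and leave the dish, the other two drivers, the bottles and the jars where they are.

Things in the scene. Friction and masses are not known exactly. Their poses are not given: they have to be found in the camera images.
- lens_center (a point): Centre of the magnifier's round lens (glass 100 mm across, in a white plastic ring 130 mm across and 28 mm thick, its mid-height 150 mm above the table). The lens lies 200 mm from the post's axis. Its x axis points along the arm, away from the post.
- bar_grip (a point): Point on the magnifier's bare aluminium arm, 80 mm from the post's axis, 150 mm above the table, at the bar's mid-height; x axis along the bar, away from the post. The bar is 14 mm wide, 20 mm high and bare from 22 to 117 mm from the axis; only the table lies 140 mm beneath. The arm swings level about the post and stays where it is left; it takes about 3 N here to move it.
- magnifier_arm (a joint): Swing of the arm about the post, rad, growing anticlockwise seen from above; it swings from -0.7 to 1.25. The post is steel, 22 mm thick, on a white round foot 156 mm across; the arm's eye on the post is 44 mm across and reaches 164 mm above the table.
- screw_slot (a point): Middle of the slot's floor in the clamp screw, on the post's axis, about 175 mm above the table. Steel head 30 mm across; the slot runs straight across it along this point's x axis (z is up), open at both ends, 4.2 mm wide, 3.5 mm deep. Turned clockwise the screw also sinks, 3 mm per radian (quarter-turn cam thread), so the blade must be kept pressed down as it turns.
- clamp_screw (a joint): Angle of the clamp screw, rad, growing as it is turned clockwise seen from above. It starts loose between 0.1 and 0.4 and comes up hard against its stop, fully home, at 1.6. Turning it takes about 0.14 N m; it stays where it is left.
- flat_driver_mid (a point): Middle of the red screwdriver's handle, on its axis, 108 mm above the blade's tip; z axis up the driver, away from the blade. The handle is a hexagon 28 mm across flats, red with black stripes, from 38 mm below this point to 29 mm above, with a 9 mm dome on top. One pair of flats faces along the x axis (each square to it), the other pairs 60 degrees either side.
- hole0 (a point): Mouth of the first of three upright holes in the top of the grey driver rack, 75 mm above the table. The rack is a fixed block 225 x 70 x 75 mm high; the holes are 20 mm across, right through, in a row 75 mm apart. A red flat-blade, a blue cross-head and a yellow nut driver of one size stand in them, in any order.
- hole1 (a point): Mouth of the middle hole of the rack.
- hole2 (a point): Mouth of the third hole of the rack.
- cross_driver_mid (a point): Middle of the handle of the blue cross-head driver (same handle and length as the red one).
- nut_driver_mid (a point): Middle of the handle of the yellow nut driver (same handle and length as the red one).
- dish_center (a point): Centre of the floor of the round steel specimen dish, 100 mm across and 14 mm high, holding a brown bone fragment; the point lies 4 mm above the table. It stands about 200 mm from the post's axis, on the lens's path.
- flat_driver: The red flat-blade screwdriver as a whole, 146 mm long, about 130 g, origin at the tip of its blade, same axes as the middle of its handle. Shank 10 mm thick, 70 mm from tip to handle; blade 14 mm wide (along the x axis) and 2.5 mm thick (along y). It hangs upright in a rack hole, the handle's foot resting on the rack's top, the blade's tip 70 mm down the hole.
- wash_bottle: White wash bottle with blue contents, 62 mm across, 152 mm high and a spout tube to 196 mm; origin under its centre.
- amber_bottle: Amber bottle with black cap, 60 mm across, 135 mm high; origin under its centre.
- jar0: White jar with a red lid, 58 mm across, 62 mm high; origin under its centre.
- jar1: A second such jar.

How it is judged (in metres and radians):
On the way, in this order (a step that is already met when the one before it is completed fails the run):
1. the lens has been swung over the dish (centres within 20 mm, seen from above) and the arm let go (horizontal distance between lens_center and dish_center below 0.02 m and contact force between anything else and magnifier_arm below 0.5 N and velocity of joint magnifier_arm between -0.03 and 0.03 rad/s), for 0.2 s.
2. the red driver has turned the clamp screw home (1.45 rad or more) with its blade still in the slot and the lens still over the dish (value of joint clamp_screw above 1.45 rad and horizontal distance between lens_center and dish_center below 0.02 m and contact force between flat_driver and clamp_screw above 1 N), for 0.1 s.
At the end, for the whole second after the job is handed in: the clamp screw reads at least 1.45 rad, the lens centre is within 20 mm (seen from above) of the dish centre, and the red screwdriver stands upright (within 0.1 rad) and at rest, fully down in a hole of the rack (its axis within 10 mm of the hole's) (value of joint clamp_screw above 1.45 rad and horizontal distance between lens_center and dish_center below 0.02 m and ((horizontal distance between flat_driver_mid and hole0 below 0.01 m and distance between flat_driver_mid and hole0 below 0.045 m) or (horizontal distance between flat_driver_mid and hole1 below 0.01 m and distance between flat_driver_mid and hole1 below 0.045 m) or (horizontal distance between flat_driver_mid and hole2 below 0.01 m and distance between flat_driver_mid and hole2 below 0.045 m)) and angle between flat_driver_mid's own z axis and vertical below 0.1 rad and linear speed of flat_driver below 0.02 m/s); the robot touches nothing.
It fails at once if the clamp screw is touched by the fingers (contact force between the fingers and clamp_screw above 1 N).
It fails at once if the lens glass is touched (contact force between anything else and magnifier_arm_c0 above 0.5 N).
It fails at once if the dish is moved by more than 15 mm (distance of dish_center from where it was at the start of the episode above 0.015 m).
It fails at once if another driver is lifted or shifted by more than 20 mm (distance of any of cross_driver_mid, nut_driver_mid from where it was at the start of the episode above 0.02 m).
It fails at once if a bottle or jar is shifted by more than 30 mm (distance of any of wash_bottle, amber_bottle, jar0, jar1 from where it was at the start of the episode above 0.03 m).
It also fails if it takes over 70 s, if anything falls off the work surface, if the arm or the gripper's body presses on something with over 40 N, if the wrist force passes 120 N, or if a joint passes its speed limit or range.

## Working session

There is one attempt and no reset: what is moved stays moved. The work goes in short steps, Python scripts to look and compute and a tool call to move; the robot and the scene stay as the last step left them, time stands still between calls to the robot, and variables do not carry over. Pictures are saved under pics/ and viewed, at most 10 in all, crops included, and the job is handed in when it is done.

Besides the shell and the picture viewer there is one more tool, called after "Call:" as a command line: name --pt "numbers of a row" for each row, then --argument value for the rest. jog_arm: Moves the arm, as the interface text tells. Its arguments: {"type":"object","properties":{"hand":{"type":"array"},"travel":{"type":"array"},"yaw":{"type":"array"},"grip_force":{"type":"number"}},"required":["hand","travel","yaw"]}

```bash
mkdir -p pics; cat > h.py <<'E'
import numpy as np, cv2
from rig import env
def snap(name,fn):
    o=env.observe(); im=env.get_image(name); cv2.imwrite('pics/'+fn,im[:,:,::-1]); return o,im
def cam(name,o=None):
    c=env.calibration(name); K=np.array([[c['fx'],0,c['cx']],[0,c['fy'],c['cy']],[0,0,1]])
    if 'hand_eye' in c:
        T=np.eye(4);T[:3,:3]=o['tool_rot'];T[:3,3]=o['position'];T=T@np.array(c['hand_eye']); return K,T[:3,:3],T[:3,3]
    return K,np.array(c['rotation']),np.array(c['position'])
def ray(C,uv):
    K,R,p=C; d=R@np.linalg.inv(K)@np.array([uv[0],uv[1],1.]); return p,d
def atz(C,uv,z):
    p,d=ray(C,uv); return p+d*(z-p[2])/d[2]
def tri(l):
    A=0;b=0
    for C,uv in l:
        p,d=ray(C,uv); d=d/np.linalg.norm(d); M=np.eye(3)-np.outer(d,d); A=A+M; b=b+M@p
    return np.linalg.solve(A,b)
def proj(C,X):
    K,R,p=C; v=K@(R.T@(np.array(X)-p)); return v[:2]/v[2]
E
python3 - <<'E'
from h import *
o,_=snap('scene','s0.png'); snap('top','t0.png'); 
print(o['time_s'],env.finger_overhang,o['tool_rot'],env.calibration('top'),env.calibration('scene'),env.calibration('wrist'))
E
```

```text
0.0 0.017 [[ 9.09459985e-01  4.15791339e-01 -3.11973083e-04]
 [ 4.15791334e-01 -9.09458885e-01  1.44998140e-03]
 [ 3.19163016e-04 -1.44841577e-03 -9.99998900e-01]] {'fx': 479.7161678784237, 'fy': 479.7161678784237, 'cx': 317.8582204270227, 'cy': 199.19526573503984, 'position': array([0.49291029, 0.05523006, 1.22874307]), 'rotation': array([[-0.01927243, -0.99658891,  0.08024412],
       [-0.99977737,  0.01852005, -0.01010999],
       [ 0.00858937, -0.0804211 , -0.99672397]])} {'fx': 384.7854545280669, 'fy': 384.7854545280669, 'cx': 315.94328468212353, 'cy': 197.3553813149011, 'position': array([0.93861115, 0.5448728 , 0.7841417 ]), 'rotation': array([[-0.82706076,  0.40279566, -0.39207927],
       [ 0.56184579,  0.61385517, -0.55453686],
       [ 0.01731485, -0.67892377, -0.73400457]])} {'fx': 299.6868274699348, 'fy': 299.6868274699348, 'cx': 318.04364140827954, 'cy': 197.79635873984344, 'hand_eye': array([[ 6.87141926e-04, -9.61389086e-01, -2.75191848e-01,
         6.91601417e-02],
       [ 9.99999759e-01,  6.34024720e-04,  2.81975338e-04,
         6.39015639e-04],
       [-9.66095780e-05, -2.75191976e-01,  9.61389290e-01,
        -1.48876178e-01],
       [ 0.00000000e+00,  0.00000000e+00,  0.00000000e+00,
         1.00000000e+00]])}
```

View pics/t0.png

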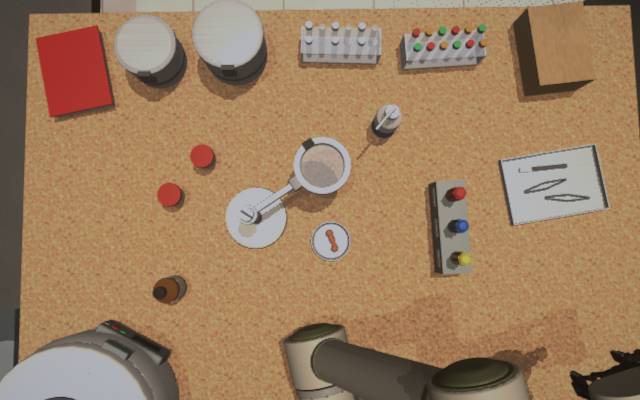

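View pics/s0.png

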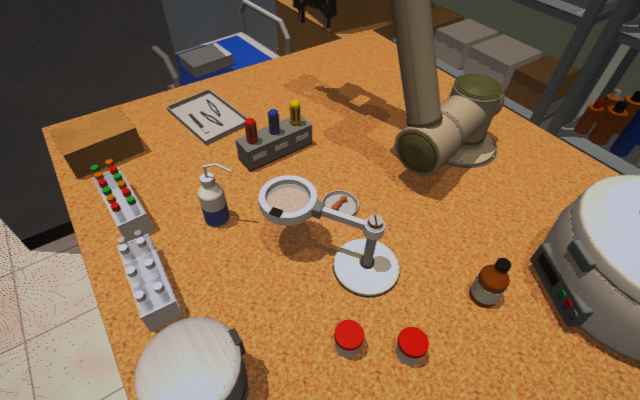

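Top: post screw about (249,214), lens ring (322,165), dish (331,241), drivers red (457,194), blue (460,226) and yellow (463,259). Scene: screw (375,221), lens (288,199), red driver top (251,122). I'll enlarge both views.

```bash
python3 - <<'E'
import cv2,numpy as np
t=cv2.imread('pics/t0.png');s=cv2.imread('pics/s0.png')
def crop(im,x,y,w,h,k): 
    c=cv2.resize(im[y:y+h,x:x+w],None,fx=k,fy=k,interpolation=cv2.INTER_CUBIC)
    for i in range(0,w,10): cv2.line(c,(i*k,0),(i*k,4 if i%50 else 12),(255,255,0),1); 
    for i in range(0,h,10): cv2.line(c,(0,i*k),(4 if i%50 else 12,i*k),(255,255,0),1)
    return c
a=crop(t,220,130,140,140,4); b=crop(t,425,170,55,110,4)
A=np.zeros((560,780,3),np.uint8);A[:560,:560]=a;A[:440,560:780]=b
cv2.imwrite('pics/c1.png',A)
a=crop(s,250,170,155,130,4); b=crop(s,230,90,45*2,80,4)
A=np.zeros((600,800,3),np.uint8);A[:520,:620]=a
cv2.imwrite('pics/c2.png',np.vstack([crop(s,250,165,160,75,5),np.hstack([crop(s,230,95,90,45,5),crop(s,290,180,70,45,5)])]))
E
```

```text
(no output)
```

View pics/c1.png

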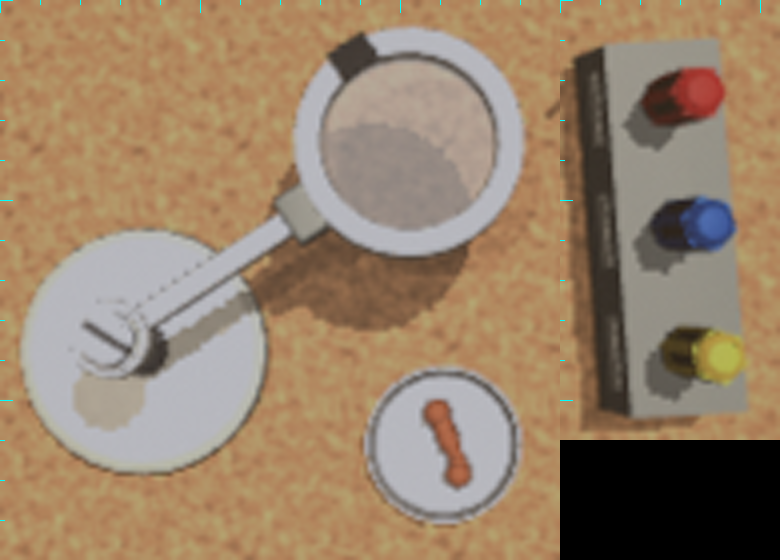

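View pics/c2.png

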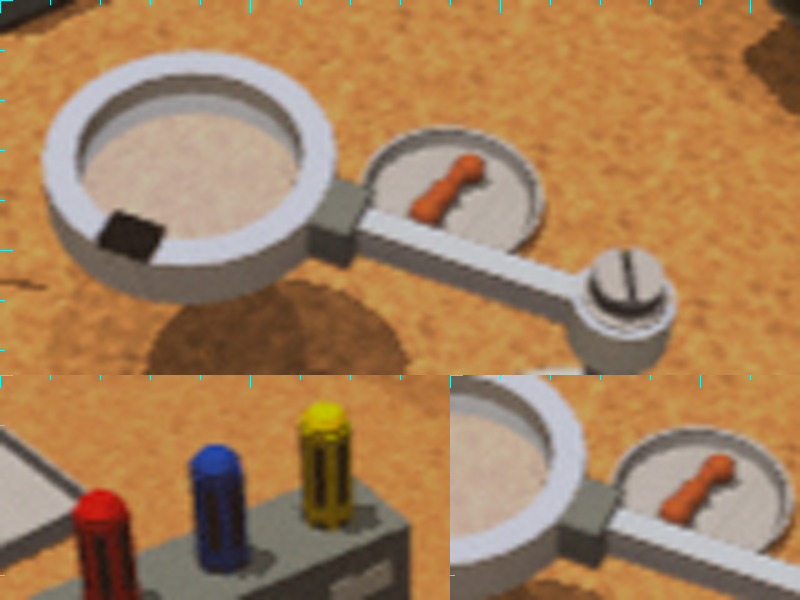

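```bash
python3 - <<'E'
from h import *
T=cam('top');S=cam('scene')
P={'slot':((246.9,214.5),(375.6,220.4),.178),'lens':((322.2,165.3),(287.9,196.7),.164),'dish':((330.5,241),(340.8,203.4),.014),
'red':((461,193),(250.4,121.6),.149),'blue':((463.5,225.75),(273.4,112.4),.149),'yel':((466.25,259),(295,103.2),.149)}
Q={}
for n,(a,b,z) in P.items():
    X=tri([(T,a),(S,b)]);Q[n]=X
    print(n,X.round(4),'topz',atz(T,a,z).round(4),'sc',atz(S,b,z).round(4), (proj(T,X)-a).round(1))
p=Q['slot'][:2]
for n in('lens','dish'): d=Q[n][:2]-p; print(n,np.hypot(*d),np.degrees(np.arctan2(d[1],d[0])))
s=[atz(T,(220+u/4,130+v/4),.178) for u,v in((85,324),(130,352))]; d=s[1]-s[0];print('slot ang',np.degrees(np.arctan2(d[1],d[0])))
# rack: row direction
d=Q['yel']-Q['red'];print('row',np.linalg.norm(d[:2]),np.degrees(np.arctan2(d[1],d[0])))
E
```

```text
slot [0.5461 0.2024 0.1719] topz [0.5468 0.2005 0.178 ] sc [0.549  0.2067 0.178 ] [-0.4  0.5]
lens [0.6549 0.0337 0.1561] topz [0.6546 0.0332 0.164 ] sc [0.6577 0.041  0.164 ] [-0.3  0.4]
dish [0.4829 0.0142 0.0102] topz [0.4843 0.0131 0.014 ] sc [0.4837 0.0181 0.014 ] [-0.5  0.6]
red [ 0.5867 -0.282   0.1388] topz [ 0.5879 -0.2804  0.149 ] sc [ 0.5907 -0.2669  0.149 ] [-0.6  0.9]
blue [ 0.5119 -0.2842  0.1398] topz [ 0.5137 -0.2828  0.149 ] sc [ 0.5164 -0.2704  0.149 ] [-0.6  0.9]
yel [ 0.4372 -0.2865  0.1423] topz [ 0.4392 -0.2857  0.149 ] sc [ 0.441  -0.2762  0.149 ] [-0.6  0.7]
lens 0.20070093897449845 -57.16918370564463
dish 0.19853083404448063 -108.57869949604665
slot ang -122.83728602494786
row 0.1496032074912418 -178.29809873785553
```

Call:
jog_arm --hand '[0.085, 0.085, 0.085, 0.085, 0.085]' --pt "0.024 0.0423 0.005" --pt "0.024 0.0423 0.005" --pt "0.024 0.0423 0.005" --pt "0.024 0.0423 0.005" --pt "0.024 0.0423 0.005" --yaw '[0.1144, 0.1144, 0.1144, 0.1144, 0.1144]'

```text
time_s: 0.72
position: [0.3491, -0.2872, 0.2498]
tool_rot: [[0.537, 0.844, -0.0], [0.844, -0.537, 0.0], [0.0, -0.0, -1.0]]
ft_force: [1.0, -0.7, 0.1]
grip_width: 0.0849
gripper_force: 0.0
```

Call:
jog_arm --hand '[0.085, 0.085, 0.085, 0.085, 0.085]' --pt "0.024 0.0423 0" --pt "0.024 0.0423 0" --pt "0.024 0.0423 0" --pt "0.024 0.0423 0" --pt "0.024 0.0423 0" --yaw '[0.1144, 0.1144, 0.1144, 0.1144, 0.1144]'

```text
time_s: 1.35
position: [0.4692, -0.0756, 0.2496]
tool_rot: [[-0.006, 1.0, -0.0], [1.0, 0.006, 0.0], [0.0, -0.0, -1.0]]
ft_force: [0.5, 0.6, -0.2]
grip_width: 0.0851
gripper_force: 0.0
```

Call:
jog_arm --hand '[0.085, 0.085, 0.085, 0.085, 0.085]' --pt "0.024 0.0423 0" --pt "0.024 0.0423 0" --pt "0.024 0.0423 0" --pt "0.024 0.0423 0" --pt "0.024 0.0423 0" --yaw '[0.1144, 0.1144, 0.1144, 0.1144, 0.1144]'

```text
time_s: 1.98
position: [0.5892, 0.1358, 0.2495]
tool_rot: [[-0.546, 0.838, -0.001], [0.838, 0.546, -0.0], [0.0, -0.001, -1.0]]
ft_force: [-0.4, -0.1, 1.5]
grip_width: 0.0848
gripper_force: 0.0
```

```bash
python3 - <<'E'
from h import *
o,im=snap('wrist','w1.png'); print(o['time_s'],o['position'],o['q'],o['ft_force'],o['tool_rot'][:,0])
W=cam('wrist',o)
for X in [(.5461,.2024,.175),(.5895,.1352,.16),(.6549,.0337,.164)]: print(proj(W,X))
E
```

```text
1.975 [0.58916328 0.13584164 0.24945489] [ 1.78039885e+00  2.66273873e+01  6.23593523e+01 -6.19587888e-03
  9.10541085e+01 -3.13273456e+01] [-0.37248798 -0.10806814  1.50149428] [-5.46213454e-01  8.37645978e-01  2.78314389e-04]
[319.52580358  97.25302506]
[318.84916558 199.86235433]
[317.9562205  326.22484182]
```

View pics/w1.png

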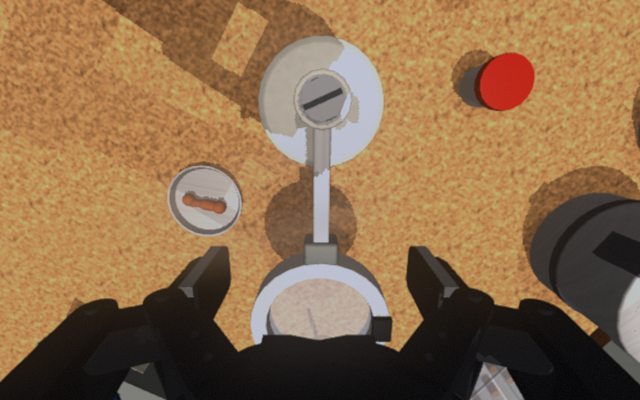

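Wrist: screw head centre (322,98), slot from (303,106) to (342,91), dish (205,200), bar centred at x≈320. The bar is well lined up, so I go down and grip it while computing the swing.

Call:
jog_arm --hand '[0.085, 0.085, 0.085, 0.085, 0.085]' --pt "0 0 -0.03" --pt "0 0 -0.03" --pt "0 0 -0.025" --pt "0 0 -0.013" --pt "0 0 0" --yaw '[0, 0, 0, 0, 0]' --grip_force 20

```text
time_s: 2.65
position: [0.5885, 0.1343, 0.1513]
tool_rot: [[-0.543, 0.84, -0.001], [0.84, 0.543, -0.0], [0.001, -0.001, -1.0]]
ft_force: [-0.2, 0.6, 0.8]
grip_width: 0.085
gripper_force: 0.0
```

Call:
jog_arm --hand '[0.05, 0.03, 0.015, 0.005, 0.005]' --pt "0 0 0" --pt "0 0 0" --pt "0 0 0" --pt "0 0 0" --pt "0 0 0" --yaw '[0, 0, 0, 0, 0]'

```text
time_s: 3.28
position: [0.5892, 0.1344, 0.1524]
tool_rot: [[-0.543, 0.84, 0.002], [0.84, 0.543, 0.0], [-0.001, 0.002, -1.0]]
ft_force: [1.6, 0.9, 3.6]
grip_width: 0.0126
gripper_force: 19.7
```

```bash
python3 - <<'E'
from h import *
o=env.observe(); p=o['position']; print(p,o['ft_force'],o['grip_width'],o['gripper_force'])
# wrist estimates from pose of w1
c=env.calibration('wrist')
o1=dict(position=np.array([0.58916,0.13584,0.24945]),tool_rot=np.array([[-.5462,.8376,-.001],[.8376,.5462,0],[0.0003,-.001,-1]]))
W=cam('wrist',o1)
scr=atz(W,(322,98),.178);dish=atz(W,(205,200),.014);a=atz(W,(303,106),.178);b=atz(W,(342,91),.178)
print(scr,dish,np.degrees(np.arctan2(*(b-a)[[1,0]])))
d=(dish-scr)[:2];print(np.hypot(*d),np.degrees(np.arctan2(d[1],d[0])))
E
```

```text
[0.58919915 0.13442401 0.15241164] [1.57385338 0.94394835 3.5668712 ] 0.012550114884240864 19.696722419466823
[0.54787334 0.20281032 0.178     ] [0.48558156 0.01610946 0.014     ] 53.24521597509787
0.19681838364259732 -108.45101211559097
```

Call:
jog_arm --hand '[0.005, 0.005, 0.005, 0.005, 0.005]' --pt "-0.0041 -0.00242 0" --pt "-0.00423 -0.00218 0" --pt "-0.00435 -0.00192 0" --pt "-0.00446 -0.00166 0" --pt "-0.00455 -0.00139 0" --yaw '[-0.0594, -0.0594, -0.0594, -0.0594, -0.0594]'

```text
time_s: 3.9
position: [0.5676, 0.1256, 0.1524]
tool_rot: [[-0.272, 0.962, 0.003], [0.962, 0.272, 0.002], [0.001, 0.003, -1.0]]
ft_force: [2.8, 5.1, 1.9]
grip_width: 0.0125
gripper_force: 19.7
```

Call:
jog_arm --hand '[0.005, 0.005, 0.005, 0.005, 0.005]' --pt "-0.00463 -0.00112 0" --pt "-0.00468 -0.00084 0" --pt "-0.00473 -0.00056 0" --pt "-0.00475 -0.00028 0" --pt "-0.00476 0 0" --yaw '[-0.0594, -0.0594, -0.0594, -0.0594, -0.0594]'

```text
time_s: 4.53
position: [0.5443, 0.1233, 0.1524]
tool_rot: [[0.022, 1.0, 0.003], [1.0, -0.022, 0.003], [0.003, 0.003, -1.0]]
ft_force: [4.5, 8.7, 2.4]
grip_width: 0.0123
gripper_force: 19.5
```

Call:
jog_arm --hand '[0.005, 0.005, 0.005, 0.005, 0.005]' --pt "-0.00475 0.00028 0" --pt "-0.00473 0.00056 0" --pt "-0.00468 0.00084 0" --pt "-0.00463 0.00112 0" --pt "-0.00455 0.00139 0" --yaw '[-0.0594, -0.0594, -0.0594, -0.0594, -0.0594]'

```text
time_s: 5.15
position: [0.5215, 0.1279, 0.1525]
tool_rot: [[0.313, 0.95, 0.005], [0.95, -0.313, 0.004], [0.005, 0.003, -1.0]]
ft_force: [7.5, 11.0, -0.4]
grip_width: 0.0128
gripper_force: 19.4
```

```bash
python3 - <<'E'
from h import *
o,im=snap('top','t1.png'); print(o['position'],o['ft_force'],o['tool_rot'][:,0],o['grip_width'],o['q'])
snap('scene','s1.png')
t=im[140:280,220:360,::-1]; s=cv2.imread('pics/s1.png')[150:290,280:420]
cv2.imwrite('pics/c3.png',np.hstack([cv2.resize(x,(400,400),interpolation=2) for x in (t,s)]))
E
```

```text
[0.52154405 0.12788595 0.1524909 ] [ 7.49520886 11.04081254 -0.44911692] [0.31337236 0.9496166  0.00510677] 0.012806873484644416 [ 1.03225194 24.06996092 83.48513567  0.22102982 72.16051632 19.22839846]
```

View pics/c3.png

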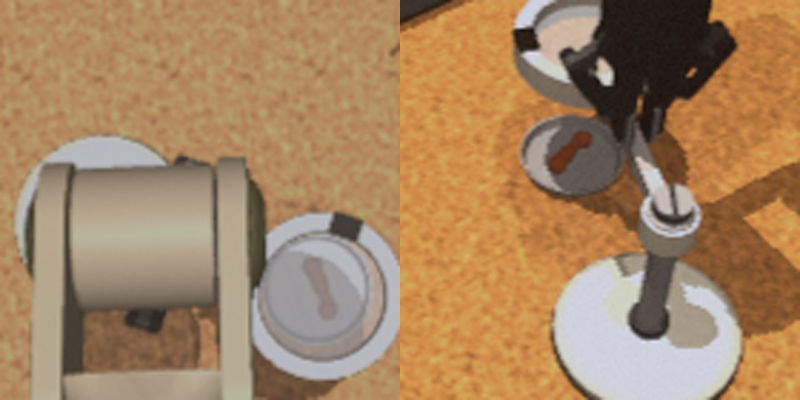

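Top: ring centre ≈ crop (325,296), i.e. pixel (333.8,243.6). Dish stays at (330.5,241).

```bash
python3 - <<'E'
from h import *
T=cam('top'); im=cv2.imread('pics/t1.png')
L=atz(T,(333.8,243.6),.164);D=atz(T,(330.5,241),.014);P=np.array([.5468,.2005])
for X in(L,D): d=X[:2]-P;print(X.round(4),np.hypot(*d),np.degrees(np.arctan2(*d[::-1])))
E
```

```text
[0.4795 0.0111 0.164 ] 0.2010144918415974 -109.56093997603438
[0.4843 0.0131 0.014 ] 0.19759152522464712 -108.4392039318477
```

Call:
jog_arm --hand '[0.02, 0.04, 0.085, 0.085, 0.085]' --pt "0 0 0" --pt "0 0 0" --pt "0 0 0" --pt "0 0 0" --pt "0 0 0" --yaw '[0, 0, 0, 0, 0]'

```text
time_s: 5.88
position: [0.5201, 0.1261, 0.1518]
tool_rot: [[0.312, 0.95, -0.0], [0.95, -0.312, -0.0], [-0.0, -0.0, -1.0]]
ft_force: [0.8, -0.4, -0.0]
grip_width: 0.0852
gripper_force: 0.0
```

Call:
jog_arm --hand '[0.085, 0.085, 0.085, 0.085, 0.085]' --pt "0 0 0" --pt "0 0 0.02" --pt "0 0 0.03" --pt "0 0 0.03" --pt "0 0 0.03" --yaw '[0, 0, 0, 0, 0]'

```text
time_s: 6.5
position: [0.52, 0.1261, 0.2628]
tool_rot: [[0.312, 0.95, -0.0], [0.95, -0.312, -0.0], [-0.0, -0.0, -1.0]]
ft_force: [-0.1, -0.2, 0.5]
grip_width: 0.0852
gripper_force: 0.0
```

Call:
jog_arm --hand '[0.085, 0.085, 0.085, 0.085, 0.085]' --pt "0.0066 -0.041 0" --pt "0.0066 -0.041 0" --pt "0.0066 -0.041 0" --pt "0.0066 -0.041 0" --pt "0.0066 -0.041 0" --yaw '[-0.1257, -0.1257, -0.1257, -0.1257, -0.1257]'

```text
time_s: 7.12
position: [0.5531, -0.0802, 0.2618]
tool_rot: [[0.813, 0.582, 0.0], [0.582, -0.813, 0.0], [0.0, -0.0, -1.0]]
ft_force: [-0.4, 0.5, 0.4]
grip_width: 0.0852
gripper_force: 0.0
```

Call:
jog_arm --hand '[0.085, 0.085, 0.085, 0.085, 0.085]' --pt "0.0066 -0.041 0" --pt "0.0066 -0.041 0" --pt "0.0066 -0.041 0" --pt "0.0066 -0.041 0" --pt "0.0066 -0.041 0" --yaw '[-0.1257, -0.1257, -0.1257, -0.1257, -0.1257]'

```text
time_s: 7.75
position: [0.5861, -0.2852, 0.2618]
tool_rot: [[1.0, -0.007, -0.0], [-0.007, -1.0, 0.0], [-0.0, -0.0, -1.0]]
ft_force: [0.2, 0.1, -0.6]
grip_width: 0.0849
gripper_force: 0.0
```

```bash
python3 - <<'E'
from h import *
import json
_,t=snap('top','t2.png')
o,w=snap('wrist','w2.png'); print(o['time_s'],o['position'],o['q'],o['tool_rot'],o['ft_force'])
json.dump({k:np.array(o[k]).tolist() for k in('position','tool_rot')},open('w2.json','w'))
W=cam('wrist',o); u=proj(W,(.587,-.281,.15)); print(u)
a=cv2.resize(t[180:280,220:360,::-1],(560,400),interpolation=2)
x,y=[int(v) for v in u]; b=cv2.resize(w[max(0,y-50):max(0,y-50)+100,x-60:x+60,::-1],(720,600),interpolation=2)
cv2.imwrite('pics/c4.png',b); cv2.imwrite('pics/c5.png',a); print(x,y)
cv2.imwrite('pics/c45.png',np.hstack([cv2.resize(b,(480,400)),cv2.resize(t[195:275,296:360,::-1],(320,400),interpolation=2)]))
E
```

```text
7.8 [ 0.58597027 -0.28997189  0.26060737] [-3.66478920e+01  3.17839972e+01  5.16242506e+01 -8.44965303e-02
  9.65889784e+01  5.42777201e+01] [[ 9.99866422e-01 -1.63230006e-02 -8.35709925e-04]
 [-1.63240007e-02 -9.99866029e-01 -1.20422148e-03]
 [-8.15941457e-04  1.21770275e-03 -9.99998926e-01]] [-3.58015703 -2.41632379 -1.11288477]
[306.82176706 191.6278313 ]
306 191
```

View pics/c45.png

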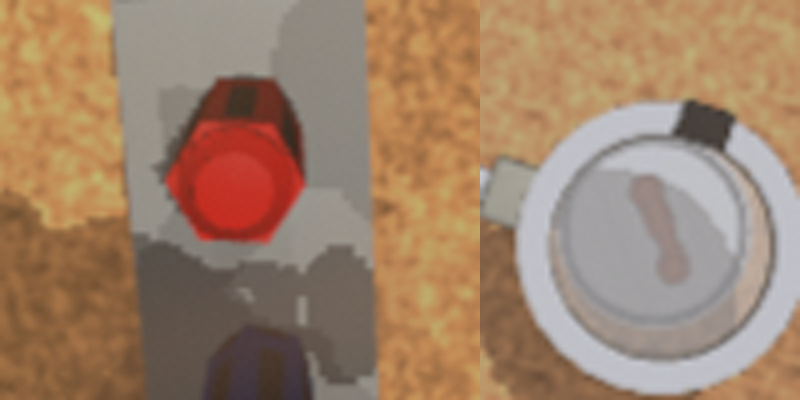

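Wrist crop: the hexagon's top face is centred at pixel (305,186), with flats facing along tool x and ±60°. The ring in the top view is at ≈(332.4,244.6), so the lens sits about 7 mm from the dish centre, which is acceptable.

```bash
python3 - <<'E'
from h import *
import json
o=json.load(open('w2.json'));o={k:np.array(v) for k,v in o.items()}
W=cam('wrist',o);T=cam('top');S=cam('scene')
print(atz(W,(305,186.25),.142),atz(W,(304.75,188.5),.149), tri([(W,(304.75,188.5)),(T,(461,193)),(S,(250.4,121.6))]),tri([(W,(304.75,188.5)),(T,(461,193))]))
for p in((332.4,244.6),): print(atz(T,p,.164))
o=env.observe();print(o['position'],o['ft_force'])
E
```

```text
[ 0.59001863 -0.27913136  0.142     ] [ 0.58966346 -0.27917815  0.149     ] [ 0.58725502 -0.2800105   0.14076642] [ 0.58869054 -0.27984184  0.14824955]
[0.47735772 0.01423032 0.164     ]
[ 0.5858222  -0.28754443  0.26041921] [-0.40270882  0.81245815  0.56070761]
```

Call:
jog_arm --hand '[0.07, 0.07, 0.07, 0.07, 0.07]' --pt "0.003 0.005 0" --pt "0 0 0" --pt "0 0 0" --pt "0 0 0" --pt "0 0 0" --yaw '[0.174, 0.174, 0.174, 0, 0]'

```text
time_s: 8.48
position: [0.5891, -0.2785, 0.2619]
tool_rot: [[0.87, 0.494, -0.0], [0.494, -0.87, 0.0], [-0.0, -0.0, -1.0]]
ft_force: [-0.2, -0.7, -0.2]
grip_width: 0.0702
gripper_force: 0.0
```

```bash
python3 - <<'E'
from h import *
o=env.observe();print(o['position'],o['tool_rot'][:,1],o['q'],np.abs(o['qvel']).max())
o,w=snap('wrist','w3.png');W=cam('wrist',o);print(o['position'],proj(W,(.589,-.2795,.142)))
x,y=[int(v) for v in proj(W,(.589,-.2795,.142))]; print(x,y)
cv2.imwrite('pics/c6.png',cv2.resize(w[y-50:y+50,x-50:x+50,::-1],(400,400),interpolation=2))
E
```

```text
[ 0.58908    -0.27851109  0.26185849] [ 4.93545659e-01 -8.69719883e-01 -9.09091158e-05] [-3.56938449e+01  3.15029315e+01  5.19261291e+01  2.04103496e-03
  9.65757402e+01  2.47324936e+01] 0.5967983043011792
[ 0.58908    -0.27851109  0.26185849] [318.23713903 190.2579618 ]
318 190
```

View pics/c6.png

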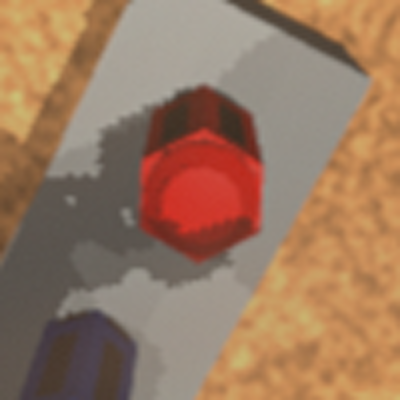

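Hexagon centred at crop (202,195), with flats left and right square to the fingers. I go down and grip.

Call:
jog_arm --hand '[0.07, 0.07, 0.07, 0.07, 0.07]' --pt "0 0 -0.04" --pt "0 0 -0.04" --pt "0 0 -0.04" --pt "0 0 -0.02" --pt "0 0 -0.008" --yaw '[0, 0, 0, 0, 0]'

```text
time_s: 9.15
position: [0.5888, -0.2786, 0.1127]
tool_rot: [[0.869, 0.495, -0.001], [0.495, -0.869, 0.001], [-0.001, -0.002, -1.0]]
ft_force: [0.8, -1.0, 0.1]
grip_width: 0.0698
gripper_force: 0.0
```

Call:
jog_arm --hand '[0.05, 0.035, 0.02, 0.01, 0.01]' --pt "0 0 0" --pt "0 0 0" --pt "0 0 0" --pt "0 0 0" --pt "0 0 0" --yaw '[0, 0, 0, 0, 0]' --grip_force 80

```text
time_s: 9.78
position: [0.5896, -0.2791, 0.1153]
tool_rot: [[0.868, 0.496, 0.002], [0.496, -0.868, -0.001], [0.001, 0.002, -1.0]]
ft_force: [-0.5, 1.0, 6.2]
grip_width: 0.0262
gripper_force: 79.3
```

Call:
jog_arm --hand '[0.01, 0.01, 0.01, 0.01, 0.01]' --pt "0 0 0" --pt "0 0 0.02" --pt "0 0 0.03" --pt "0 0 0.03" --pt "0 0 0.03" --yaw '[0, 0, 0, 0, 0]'

```text
time_s: 10.4
position: [0.5889, -0.2788, 0.2247]
tool_rot: [[0.868, 0.496, -0.0], [0.496, -0.868, 0.0], [-0.0, -0.0, -1.0]]
ft_force: [0.3, 0.1, -1.1]
grip_width: 0.0265
gripper_force: 79.0
```

Call:
jog_arm --hand '[0.01, 0.01, 0.01, 0.01, 0.01]' --pt "0 0 0.04" --pt "0 0 0.04" --pt "0 0 0.02" --pt "0 0 0" --pt "0 0 0" --yaw '[0, 0, 0, 0, 0]'

```text
time_s: 11.02
position: [0.5888, -0.2787, 0.3223]
tool_rot: [[0.868, 0.496, -0.002], [0.496, -0.868, 0.001], [-0.001, -0.002, -1.0]]
ft_force: [0.0, -0.5, -1.3]
grip_width: 0.026
gripper_force: 79.0
```

```bash
python3 - <<'E'
from h import *
o,w=snap('wrist','w4.png');_,s=snap('scene','s4.png');W=cam('wrist',o);S=cam('scene')
t=o['position']+np.array([0,0,-.1103]);print(o['position'],proj(W,t),proj(S,t))
x,y=[int(v) for v in proj(W,t)];a=cv2.resize(w[y-40:y+40,x-40:x+40,::-1],(400,400),interpolation=2)
x2,y2=[int(v) for v in proj(S,t)];b=cv2.resize(s[y2-25:y2+15,x2-20:x2+20,::-1],(400,400),interpolation=2)
cv2.imwrite('pics/c7.png',np.hstack([a,b]));print(x,y,x2,y2)
E
```

```text
[ 0.5888321  -0.2787376   0.32227218] [317.59981741 192.20364895] [246.35185671  99.43294621]
317 192 246 99
```

View pics/c7.png

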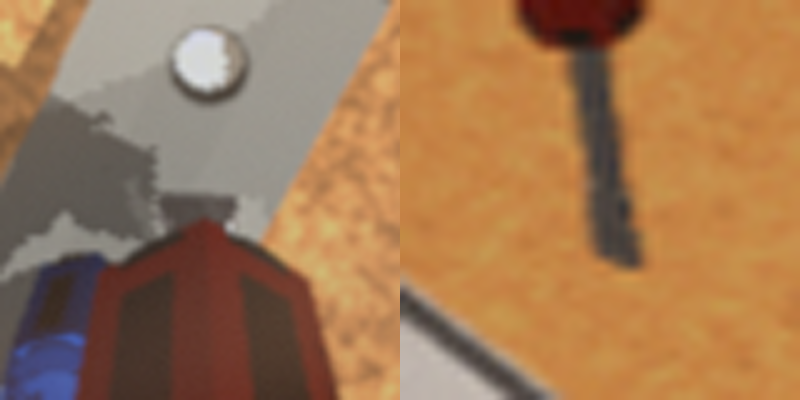

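Wrist: the blade's edge is level, about 15 px wide, at pixel (317,191). So the blade lies along tool y with its tip where predicted. Next I carry it to a hover beside the screw.

Call:
jog_arm --hand '[0.01, 0.01, 0.01, 0.01, 0.01]' --pt "-0.0012 0.031 0" --pt "-0.0012 0.031 0" --pt "-0.0012 0.031 0" --pt "-0.0012 0.031 0" --pt "-0.0012 0.031 0" --yaw '[0.1341, 0.1341, 0.1341, 0.1341, 0.1341]' --grip_force 100

```text
time_s: 11.75
position: [0.5828, -0.1228, 0.3229]
tool_rot: [[0.368, 0.93, -0.001], [0.93, -0.368, 0.001], [0.0, -0.002, -1.0]]
ft_force: [-0.3, 0.2, -0.4]
grip_width: 0.0259
gripper_force: 102.5
```

Call:
jog_arm --hand '[0.01, 0.01, 0.01, 0.01, 0.01]' --pt "-0.0012 0.031 0" --pt "-0.0012 0.031 0" --pt "-0.0012 0.031 0" --pt "-0.0012 0.031 0" --pt "-0.0012 0.031 0" --yaw '[0.1341, 0.1341, 0.1341, 0.1341, 0.1341]'

```text
time_s: 12.38
position: [0.5768, 0.0322, 0.323]
tool_rot: [[-0.289, 0.957, -0.002], [0.957, 0.289, 0.0], [0.001, -0.001, -1.0]]
ft_force: [1.0, 0.2, -1.5]
grip_width: 0.0258
gripper_force: 102.5
```

Call:
jog_arm --hand '[0.01, 0.01, 0.01, 0.01, 0.01]' --pt "-0.0012 0.031 0" --pt "-0.0012 0.031 0" --pt "-0.0012 0.031 0" --pt "-0.0012 0.031 0" --pt "-0.0012 0.031 0" --yaw '[0.1341, 0.1341, 0.1341, 0.1341, 0.1341]'

```text
time_s: 13.0
position: [0.5708, 0.1871, 0.3229]
tool_rot: [[-0.821, 0.57, -0.002], [0.57, 0.821, -0.0], [0.001, -0.001, -1.0]]
ft_force: [-0.5, 0.7, -1.4]
grip_width: 0.026
gripper_force: 102.5
```

Call:
jog_arm --hand '[0.01, 0.01, 0.01, 0.01, 0.01]' --pt "0 0 -0.015" --pt "0 0 0" --pt "0 0 0" --pt "0 0 0" --pt "0 0 0" --yaw '[0, 0, 0, 0, 0]'

```text
time_s: 13.62
position: [0.5712, 0.1859, 0.3092]
tool_rot: [[-0.819, 0.574, 0.001], [0.574, 0.819, 0.0], [-0.0, 0.0, -1.0]]
ft_force: [0.6, 0.5, -1.8]
grip_width: 0.0254
gripper_force: 102.4
```

```bash
python3 - <<'E'
from h import *
import json
o,w=snap('wrist','w5.png');W=cam('wrist',o);print(o['time_s'],o['position'],o['tool_rot'][:,1],np.abs(o['qvel']).max())
json.dump({k:np.array(o[k]).tolist() for k in('position','tool_rot')},open('w5.json','w'))
t=o['position']+o['tool_rot']@np.array([0,0,.1103]); s=proj(W,(.547,.2026,.178)); print(proj(W,t),s)
x,y=[int(v) for v in s]; x0,y0=x-50,y-30;print(x0,y0)
c=cv2.resize(w[y0:y0+100,x0:x0+100,::-1],(600,600),interpolation=2)
for i in range(0,100,10): cv2.line(c,(i*6,0),(i*6,6),(255,255,0),1);cv2.line(c,(0,i*6),(6,i*6),(255,255,0),1)
cv2.imwrite('pics/c8.png',c)
g=w[...].mean(2).astype(int)
# slot segmentation: dark pixels inside head disc
yy,xx=np.mgrid[:400,:640]
print(g[y-14:y+14:2,x-16:x+17:2])
E
```

```text
13.625 [0.57119478 0.18589874 0.30917267] [5.74281527e-01 8.18657795e-01 3.78091888e-04] 0.14817543587456378
[318.99177106 192.86461337] [318.7035944  156.67071904]
268 126
[[143 190 184 156 154 132 110  96  95  98 101 109 134 155 160 164 194]
 [184 186 157 149 114 135 156 156 156 156 157 158 149 125 147 159 182]
 [195 160 148 123 152 156 157 155 157 156 156 156 156 156 137 147 157]
 [183 155 141 149 157 156 156 156 156 156 156 156 155 156 155 142 153]
 [162 146 142 156 155 155 155 155 155 156 155 155 156 155 154 155 145]
 [164 153 155 154 154 155 155 155 156 155 156 155 155 155 155 155 149]
 [139 144 155 155 155 155 156 156 155 155 156 155 155 154 155 155 153]
 [146 126 121 124 120 116 116 115 112 107 108 108 103  98  98  99 100]
 [201 133  89  90  89  89  89  88  89  89  87  88  86  87  87  84  89]
 [215 119  96 100 114 114 115 115 119 125 126 126 138 137 137 137 139]
 [220 181 129 130 137 134 153 153 154 153 152 153 153 152 153 154 203]
 [220 188 128 129 129 129 137 133 152 154 154 151 151 152 152 150 191]
 [218 219 136 127 128 128 128 128 143 152 152 151 152 152 151 160 220]
 [193 221 216 151 126 127 128 128 127 142 150 151 152 151 153 190 221]]
```

```bash
python3 - <<'E'
from h import *
w=cv2.imread('pics/w5.png');g=w.mean(2).astype(int)
print('cols',list(range(300,342,3)))
for y in range(136,204): print(y,g[y,300:342:3])
E
```

```text
cols [300, 303, 306, 309, 312, 315, 318, 321, 324, 327, 330, 333, 336, 339]
136 [221 221 198 128 189 200 200 202 200 187 148 211 221 221]
137 [221 222 152 176 198 188 177 173 190 199 183 164 222 221]
138 [220 221 157 196 187 169 160 157 163 194 197 144 220 221]
139 [221 204 182 198 162 159 156 157 157 171 197 169 200 220]
140 [222 165 194 192 155 156 139 157 157 159 188 190 160 222]
141 [221 146 196 168 154 132  99 111 130 156 167 195 155 221]
142 [211 168 184 156 132 101  95  97 109 146 160 182 179 220]
143 [193 188 167 148 115 139 141 141 143 122 161 173 192 219]
144 [180 193 157 128 135 156 156 157 158 137 147 164 195 204]
145 [183 185 157 126 152 158 157 156 157 153 134 159 197 191]
146 [180 181 148 137 156 156 157 156 156 157 137 157 191 181]
147 [177 179 145 149 157 156 156 156 155 156 150 149 182 176]
148 [182 165 141 155 156 156 156 157 156 156 155 147 165 180]
149 [186 159 141 156 155 156 156 156 156 156 156 142 166 188]
150 [188 159 142 155 155 155 155 155 155 154 154 146 163 193]
151 [190 163 150 155 155 155 156 156 156 156 155 153 157 203]
152 [184 160 155 154 155 154 156
[... 2491 characters left out ...]
6 160 169 169 164]
193 [138 158 131 104  81  85  84  82 125 156 161 171 165 165]
194 [136 155 135 158  83  86  85  83 138 162 163 169 161 169]
195 [142 153 140 174  84  85  80  83 154 161 163 166 161 172]
196 [149 153 144 164  85  80  72  82 158 159 160 162 160 172]
197 [152 142 140 143  81  72  72  77 150 163 153 159 161 164]
198 [152 130 134 127  68  70  71  73 140 164 146 160 164 159]
199 [156 132 132  91  62  71  72  72  98 151 154 162 161 162]
200 [158 140 103  62  67  71  73  73  65 107 163 161 159 167]
201 [152 135  69  63  71  72  74  74  71  72 144 159 162 167]
202 [148 103  60  69  72  74  73  74  75  70 100 154 164 163]
203 [146  72  67  73  73  76  76  77  77  74  73 139 158 159]
```

```bash
python3 - <<'E'
from h import *
import json
o=json.load(open('w5.json'));o={k:np.array(v) for k,v in o.items()};W=cam('wrist',o)
R=o['tool_rot']; z=o['position'][2]-.1103
tip=atz(W,(316,190.7),z)-R[:,0]*.00125; s=atz(W,(319.4,158.05),.1785)
print(tip,o['position'],s,'move',s-tip,'tool',R.T@(s-tip))
E
```

```text
[0.5691075  0.18414608 0.19887319] [0.57119478 0.18589874 0.30917267] [0.54837152 0.20243384 0.1785    ] move [-0.02073598  0.01828776 -0.02037319] tool [0.02748658 0.00305542 0.02036277]
```

Call:
jog_arm --hand '[0.01, 0.01, 0.01, 0.01, 0.01]' --pt "-0.0104 0.0092 0" --pt "-0.0103 0.0091 0" --pt "0 0 -0.007" --pt "0 0 -0.006" --pt "0 0 0" --yaw '[0.018, 0.017, 0, 0, 0]'

```text
time_s: 14.3
position: [0.5504, 0.2042, 0.2949]
tool_rot: [[-0.838, 0.545, -0.002], [0.545, 0.838, -0.0], [0.001, -0.001, -1.0]]
ft_force: [-0.4, 0.4, -1.2]
grip_width: 0.0256
gripper_force: 102.5
```

```bash
python3 - <<'E'
from h import *
import json
o,w=snap('wrist','w6.png');W=cam('wrist',o);print(o['position'],o['tool_rot'][:,1],np.abs(o['qvel']).max())
json.dump({k:np.array(o[k]).tolist() for k in('position','tool_rot')},open('w6.json','w'))
g=w.mean(2).astype(int)
print('cols',list(range(296,342,2)))
for y in range(176,206): print(y,g[y,296:342:2])
E
```

```text
[0.55037165 0.20420582 0.2949374 ] [ 0.54521932  0.83829272 -0.00109439] 1.1245283612828392
cols [296, 298, 300, 302, 304, 306, 308, 310, 312, 314, 316, 318, 320, 322, 324, 326, 328, 330, 332, 334, 336, 338, 340]
176 [199 213 177 183 127  96  91 112 119 117 118 118 118 116 100  88 143 199
 205 220 173 199 220]
177 [191 217 176 185 118  88 111 121 124 123 124 124 124 123 117  93 112 166
 209 218 197 189 220]
178 [177 218 205 151 101 115 121 123 123 125 123 123 123 123 122 115  92 141
 214 196 215 178 221]
179 [189 218 213 168 119 192 130 123 123 122 122 122 122 121 123 121 105 113
 192 191 219 178 220]
180 [204 208 215 178 169 219 168 121 123 123 121 123 121 121 121 121 120  99
 177 213 220 181 219]
181 [216 212 217 150 206 219 185 119 123 123 122 123 121 122 121 119 164 153
 146 218 220 194 219]
182 [218 215 218 170 216 218 207 130 121 121 122 121 121 122 120 130 206 194
 156 219 220 199 218]
183 [219 217 216 188 218 218 218 165 120 122 122 122 120 120 127 194 217 212
 177 220 219 199 218]
184 [219 217 209 198 216 217 195 143 121 122 121 121 121 120 162 219 218 216
 195 218 220 200 2
[... 1382 characters left out ...]
17 216]
199 [218 204 215 216 216 214 154  74  61  71  72  73  72  72 117 167 213 212
 216 211 215 215 215]
200 [218 211 217 218 215 154  83  61  68  73  74  73  73  70  69  98 161 213
 214 214 215 215 215]
201 [218 217 217 213 170  84  59  67  72  75  75  75  75  74  71  69  95 183
 214 216 214 214 215]
202 [217 218 218 191 101  60  67  73  73  74  77  74  76  78  77  74  68 119
 198 216 214 214 214]
203 [216 218 216 140  64  68  73  74  74  76  76  76  76  78  78  78  73  78
 155 215 215 214 214]
204 [212 214 161  84  67  72  74  75  76  76  77  77  78  79  78  80  78  73
  99 188 216 213 209]
205 [203 155  91  66  73  74  76  76  78  77  79  77  78  79  80  82  81  80
  77 128 198 211 207]
```

```bash
python3 - <<'E'
from h import *
import json
o=json.load(open('w6.json'));o={k:np.array(v) for k,v in o.items()};W=cam('wrist',o)
R=o['tool_rot']; z=o['position'][2]-.1103
tip=atz(W,(316,190.7),z)-R[:,0]*.00125; s=atz(W,(316.5,190.45),.1785)
print(tip,s,'move',s-tip,'tool',R.T@(s-tip))
o=env.observe();print(o['position'],o['ft_force'])
E
```

```text
[0.54808683 0.20234703 0.184636  ] [0.54838765 0.20263184 0.1785    ] move [ 0.00030081  0.00028481 -0.006136  ] tool [-0.00010374  0.00040948  0.00613544]
[0.55051266 0.20421359 0.29537172] [ 0.00817459 -0.09442693 -1.0976942 ]
```

Slot level at rows 188–193, with the blade centred on it to about 0.1 mm. I lower it in small steps.

Call:
jog_arm --hand '[0.01, 0.01, 0.01, 0.01, 0.01]' --pt "0.0003 0.0003 -0.003" --pt "0 0 -0.003" --pt "0 0 -0.002" --pt "0 0 -0.001" --pt "0 0 0" --yaw '[0, 0, 0, 0, 0]'

```text
time_s: 14.98
position: [0.5507, 0.2047, 0.2868]
tool_rot: [[-0.838, 0.545, -0.0], [0.545, 0.838, -0.0], [0.0, -0.0, -1.0]]
ft_force: [-0.5, 0.8, -1.2]
grip_width: 0.0259
gripper_force: 102.5
```

Call:
jog_arm --hand '[0.01, 0.01, 0.01, 0.01, 0.01]' --pt "0 0 -0.001" --pt "0 0 -0.001" --pt "0 0 0" --pt "0 0 0" --pt "0 0 0" --yaw '[0, 0, 0, 0, 0]'

```text
time_s: 15.6
position: [0.5507, 0.2047, 0.2849]
tool_rot: [[-0.838, 0.545, 0.0], [0.545, 0.838, 0.0], [-0.0, 0.0, -1.0]]
ft_force: [-0.9, 0.3, -0.0]
grip_width: 0.0257
gripper_force: 102.6
```

Call:
jog_arm --hand '[0.01, 0.01, 0.01, 0.01, 0.01]' --pt "0 0 -0.001" --pt "0 0 -0.001" --pt "0 0 0" --pt "0 0 0" --pt "0 0 0" --yaw '[0, 0, 0, 0, 0]'

```text
time_s: 16.23
position: [0.551, 0.2047, 0.2845]
tool_rot: [[-0.838, 0.545, 0.003], [0.545, 0.838, 0.0], [-0.002, 0.002, -1.0]]
ft_force: [-1.4, -0.4, 8.8]
grip_width: 0.0257
gripper_force: 103.9
```

Call:
jog_arm --hand '[0.01, 0.01, 0.01, 0.01, 0.01]' --pt "0 0 -0.0015" --pt "0 0 -0.001" --pt "0 0 -0.0002" --pt "0 0 -0.0002" --pt "0 0 -0.0002" --yaw '[0, 0, -0.08, -0.08, -0.08]'

```text
time_s: 16.85
position: [0.5515, 0.2046, 0.2838]
tool_rot: [[-0.683, 0.73, 0.008], [0.73, 0.683, 0.0], [-0.005, 0.006, -1.0]]
ft_force: [-3.2, -1.5, 19.8]
grip_width: 0.0261
gripper_force: 105.5
```

```bash
python3 - <<'E'
from h import *
o=env.observe();print(o['position'],o['ft_force'],o['wrist_torque'],o['q'],np.degrees(np.arctan2(*o['tool_rot'][[1,0],1])))
print(env.calibration('wrist')['hand_eye'][:3,3])
E
```

```text
[0.5514681  0.20461273 0.28376999] [-3.16472971 -1.49136433 19.8068013 ] [-0.5014634   0.72548108  0.08776921] [ 8.85189907e+00  2.37544009e+01  6.15496054e+01 -4.02078775e-02
  9.42667305e+01 -3.42294055e+01] 43.07895935547249
[ 0.06905478 -0.00056337 -0.1488762 ]
```

Call:
jog_arm --hand '[0.01, 0.01, 0.01, 0.01, 0.01]' --pt "0 0 -0.0004" --pt "0 0 -0.0004" --pt "0 0 -0.0004" --pt "0 0 -0.0004" --pt "0 0 -0.0004" --yaw '[-0.12, -0.12, -0.12, -0.12, -0.12]'

```text
time_s: 17.48
position: [0.5514, 0.2043, 0.2819]
tool_rot: [[-0.15, 0.989, 0.007], [0.989, 0.15, -0.0], [-0.001, 0.007, -1.0]]
ft_force: [-3.8, -3.2, 22.3]
grip_width: 0.0256
gripper_force: 105.7
```

```bash
python3 - <<'E'
from h import *
o=env.observe();print(o['position'],o['ft_force'],o['wrist_torque'],o['q'][5],np.degrees(np.arctan2(*o['tool_rot'][[1,0],1])))
E
```

```text
[0.55136273 0.20426965 0.28191242] [-3.78398413 -3.18687402 22.33566015] [-0.94387784  0.93887703  0.05704662] 0.22528438900804937 8.609702642899864
```

Call:
jog_arm --hand '[0.01, 0.01, 0.01, 0.01, 0.01]' --pt "0 0 -0.0003" --pt "0 0 -0.0003" --pt "0 0 -0.0003" --pt "0 0 -0.0003" --pt "0 0 -0.0003" --yaw '[-0.1, -0.1, -0.1, -0.1, -0.1]'

```text
time_s: 18.1
position: [0.5514, 0.2041, 0.2804]
tool_rot: [[0.342, 0.94, 0.007], [0.94, -0.342, -0.001], [0.002, 0.007, -1.0]]
ft_force: [-4.1, -4.5, 21.6]
grip_width: 0.0257
gripper_force: 105.5
```

```bash
python3 - <<'E'
from h import *
o=env.observe();print(o['position'],o['ft_force'],o['wrist_torque'],o['q'][5],np.degrees(np.arctan2(*o['tool_rot'][[1,0],1])))
E
```

```text
[0.55142962 0.20407658 0.28043654] [-4.08441026 -4.46726895 21.5917691 ] [-1.18260846  0.87408122  0.06925086] 28.832528369024068 -20.006670423310453
```

Call:
jog_arm --hand '[0.01, 0.01, 0.01, 0.01, 0.01]' --pt "0 0 -0.0002" --pt "0 0 -0.0002" --pt "0 0 -0.0002" --pt "0 0 0" --pt "0 0 0" --yaw '[-0.06, -0.06, -0.06, -0.06, -0.06]'

```text
time_s: 18.73
position: [0.5515, 0.204, 0.2802]
tool_rot: [[0.603, 0.798, 0.008], [0.798, -0.603, -0.001], [0.004, 0.007, -1.0]]
ft_force: [-3.4, -4.7, 23.7]
grip_width: 0.0261
gripper_force: 105.5
```

```bash
python3 - <<'E'
from h import *
o=env.observe();print(o['position'],o['ft_force'],o['wrist_torque'],o['q'][5],np.degrees(np.arctan2(*o['tool_rot'][[1,0],1])))
E
```

```text
[0.55149414 0.20397346 0.28019003] [-3.41560787 -4.74854617 23.70015882] [-1.28195792  0.94685804  0.42147971] 45.916362736484025 -37.09390881465468
```

Torque rose to 0.42 N·m and the sinking stopped, so the screw is at its stop. I hold briefly, relieve the torque and lift.

Call:
jog_arm --hand '[0.01, 0.01, 0.01, 0.01, 0.01]' --pt "0 0 0" --pt "0 0 0" --pt "0 0 0.002" --pt "0 0 0.002" --pt "0 0 0.002" --yaw '[0, 0, 0.05, 0.05, 0]'

```text
time_s: 19.35
position: [0.5508, 0.2038, 0.2813]
tool_rot: [[0.52, 0.854, -0.0], [0.854, -0.52, -0.002], [-0.002, 0.001, -1.0]]
ft_force: [2.0, -5.5, -8.2]
grip_width: 0.0256
gripper_force: 101.2
```

Call:
jog_arm --hand '[0.01, 0.01, 0.01, 0.01, 0.01]' --pt "0 0 0.004" --pt "0 0 0.006" --pt "0 0 0.01" --pt "0 0 0.01" --pt "0 0 0" --yaw '[0, 0, 0, 0, 0]'

```text
time_s: 19.98
position: [0.5509, 0.2049, 0.313]
tool_rot: [[0.519, 0.855, 0.003], [0.855, -0.519, 0.001], [0.002, 0.002, -1.0]]
ft_force: [-0.9, -0.8, -1.7]
grip_width: 0.0259
gripper_force: 102.5
```

```bash
python3 - <<'E'
from h import *
o,w=snap('wrist','w7.png');_,t=snap('top','t7.png');_,s=snap('scene','s7.png');print(o['time_s'],o['position'],o['tool_rot'],o['q'])
a=cv2.resize(w[120:220,268:368,::-1],(400,400),interpolation=2)
b=cv2.resize(t[195:275,280:360,::-1],(400,400),interpolation=2)
cv2.imwrite('pics/c9.png',np.hstack([a,b]))
E
```

```text
19.975 [0.55092246 0.20494055 0.31301534] [[ 5.18767416e-01  8.54911509e-01  2.58469596e-03]
 [ 8.54913345e-01 -5.18770443e-01  6.32547530e-04]
 [ 1.88163603e-03  1.88154602e-03 -9.99996460e-01]] [8.86814826e+00 2.33141542e+01 5.76030458e+01 1.31382803e-02
 9.89308905e+01 4.01199765e+01]
```

View pics/c9.png

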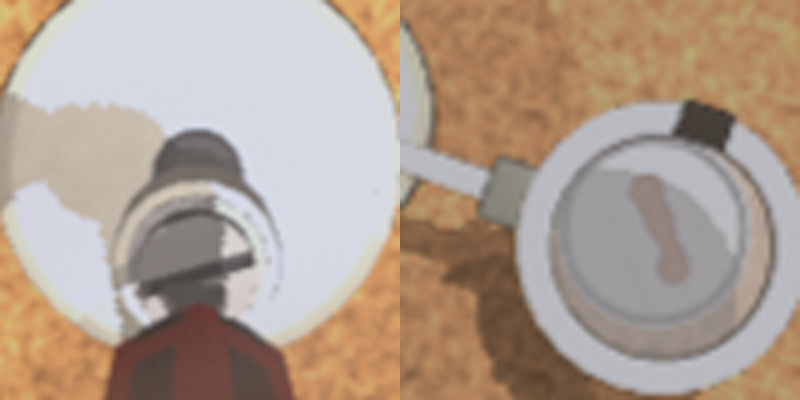

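Wrist: slot now runs from (140,290) to (252,258) in the crop, about −15° in the world (turned roughly 72°). The lens ring hasn't moved over the dish. I'll fit the slot line accurately.

```bash
python3 - <<'E'
from h import *
w=cv2.imread('pics/w7.png');g=w.mean(2).astype(int)
print('cols',list(range(300,336,2)))
for y in range(180,200): print(y,g[y,300:336:2])
E
```

```text
cols [300, 302, 304, 306, 308, 310, 312, 314, 316, 318, 320, 322, 324, 326, 328, 330, 332, 334]
180 [176 149 116 127 126 126 126 126 127 125 125 125 186 210 203 182 215 199]
181 [169 142 121 125 125 126 126 126 125 125 126 126 197 209 210 178 216 212]
182 [160 125 125 125 124 125 126 124 126 125 124 127 210 208 200 152 214 208]
183 [155 120 125 126 124 125 126 125 126 125 126 129 206 172 141 114 214 211]
184 [145 116 124 124 125 126 125 125 125 125 124 117 148 119  98  93 203 200]
185 [132 114 125 125 124 125 124 125 124 119 103  93 102  96  92  82 190 196]
186 [126 121 124 125 124 125 124 124 111  90  76  76  94  92  90 113 204 209]
187 [126 120 124 125 125 123 115  99  83  72  70  71  93 105 156 187 212 215]
188 [128 118 125 123 123 102  86  77  71  69  74  80 113 182 199 208 212 217]
189 [131 122 123 110  94  79  72  71  70  76  89 108 131 206 208 207 211 217]
190 [139 132  98  82  74  75  74  76  78  92 106 115 171 206 206 206 209 216]
191 [194 152  88  71  75  82  80  82  82  89  96  94 167 207 206 205 202 217]
192 [216 133  91  68  77  83  82  83  84  84  83  82 143 206 205 197 205 218]
193 [216 127  91  92  93  83  81  83  84  84  83  81 137 204 205 202 213 217]
194 [219 165 125 173 122  88  81  83  85  83  82  82 144 203 204 206 214 215]
195 [219 201 168 200 159  92  82  84  83  80  84  84 148 204 203 204 215 216]
196 [215 213 172 201 175 104  82  81  74  73  80  95 151 202 202 190 215 215]
197 [192 218 194 199 194 109  80  76  70  71  73  97 168 204 203 204 216 215]
198 [160 216 212 199 197  98  68  71  71  73  75  82 170 202 208 215 215 215]
199 [145 197 217 187 142  71  62  69  72  74  75  71 113 148 210 217 215 213]
```

The slot has turned about 74° and the torque showed a hard stop, so the screw is home. Next I carry the driver back to its hole.

Call:
jog_arm --hand '[0.01, 0.01, 0.01, 0.01, 0.01]' --pt "0.00255 -0.0323 0.002" --pt "0.00255 -0.0323 0.002" --pt "0.00255 -0.0323 0.002" --pt "0.00255 -0.0323 0.002" --pt "0.00255 -0.0323 0.002" --yaw '[-0.0337, -0.0337, -0.0337, -0.0337, -0.0337]'

```text
time_s: 20.75
position: [0.5633, 0.0422, 0.3213]
tool_rot: [[0.656, 0.755, -0.001], [0.755, -0.656, 0.0], [-0.0, -0.001, -1.0]]
ft_force: [0.3, -0.1, -1.6]
grip_width: 0.0259
gripper_force: 102.4
```

Call:
jog_arm --hand '[0.01, 0.01, 0.01, 0.01, 0.01]' --pt "0.00255 -0.0323 0" --pt "0.00255 -0.0323 0" --pt "0.00255 -0.0323 0" --pt "0.00255 -0.0323 0" --pt "0.00255 -0.0323 0" --yaw '[-0.0337, -0.0337, -0.0337, -0.0337, -0.0337]'

```text
time_s: 21.38
position: [0.5761, -0.1193, 0.3212]
tool_rot: [[0.773, 0.634, -0.001], [0.634, -0.773, 0.0], [-0.0, -0.001, -1.0]]
ft_force: [0.7, 0.1, -1.5]
grip_width: 0.0257
gripper_force: 102.4
```

Call:
jog_arm --hand '[0.01, 0.01, 0.01, 0.01, 0.01]' --pt "0.00255 -0.0323 0" --pt "0.00255 -0.0323 0" --pt "0.00255 -0.0323 0" --pt "0.00255 -0.0323 0" --pt "0.00255 -0.0323 0" --yaw '[-0.0337, -0.0337, -0.0337, -0.0337, -0.0337]'

```text
time_s: 22.0
position: [0.5889, -0.2808, 0.3211]
tool_rot: [[0.868, 0.496, -0.001], [0.496, -0.868, 0.001], [-0.0, -0.001, -1.0]]
ft_force: [0.4, 0.5, -1.5]
grip_width: 0.0258
gripper_force: 102.4
```

Call:
jog_arm --hand '[0.01, 0.01, 0.01, 0.01, 0.01]' --pt "0 0 0" --pt "0 0 0" --pt "0 0 0" --pt "0 0 0" --pt "0 0 0" --yaw '[0, 0, 0, 0, 0]'

```text
time_s: 22.62
position: [0.589, -0.2793, 0.3218]
tool_rot: [[0.868, 0.497, 0.0], [0.497, -0.868, -0.0], [0.0, 0.0, -1.0]]
ft_force: [-0.1, 0.2, -2.2]
grip_width: 0.0256
gripper_force: 102.5
```

Call:
jog_arm --hand '[0.01, 0.01, 0.01, 0.01, 0.01]' --pt "0 0.0003 -0.04" --pt "0 0 -0.04" --pt "0 0 -0.02" --pt "0 0 -0.02" --pt "0 0 -0.02" --yaw '[0, 0, 0, 0, 0]'

```text
time_s: 23.25
position: [0.589, -0.2793, 0.1811]
tool_rot: [[0.868, 0.497, 0.0], [0.497, -0.868, -0.0], [0.0, 0.0, -1.0]]
ft_force: [-0.5, -0.5, -1.4]
grip_width: 0.0254
gripper_force: 102.5
```

Call:
jog_arm --hand '[0.01, 0.01, 0.01, 0.01, 0.01]' --pt "0 0 -0.02" --pt "0 0 -0.02" --pt "0 0 -0.015" --pt "0 0 -0.008" --pt "0 0 0" --yaw '[0, 0, 0, 0, 0]'

```text
time_s: 23.88
position: [0.5889, -0.2794, 0.1185]
tool_rot: [[0.868, 0.497, -0.0], [0.497, -0.868, 0.0], [-0.0, -0.0, -1.0]]
ft_force: [-1.1, 0.3, -0.7]
grip_width: 0.0255
gripper_force: 102.5
```

Seated to within about 3 mm with no force. I lower the last bit, release and retreat.

Call:
jog_arm --hand '[0.01, 0.01, 0.01, 0.01, 0.01]' --pt "0 0 -0.0015" --pt "0 0 -0.0015" --pt "0 0 -0.001" --pt "0 0 0" --pt "0 0 0" --yaw '[0, 0, 0, 0, 0]' --grip_force 40

```text
time_s: 24.5
position: [0.5891, -0.2795, 0.1153]
tool_rot: [[0.868, 0.497, 0.001], [0.497, -0.868, -0.001], [0.0, 0.001, -1.0]]
ft_force: [-1.1, 1.8, 5.5]
grip_width: 0.0255
gripper_force: 103.2
```

Call:
jog_arm --hand '[0.03, 0.045, 0.07, 0.07, 0.07]' --pt "0 0 0" --pt "0 0 0" --pt "0 0 0" --pt "0 0 0" --pt "0 0 0" --yaw '[0, 0, 0, 0, 0]'

```text
time_s: 25.12
position: [0.5889, -0.2795, 0.1146]
tool_rot: [[0.868, 0.497, -0.0], [0.497, -0.868, 0.0], [-0.0, -0.0, -1.0]]
ft_force: [0.5, -0.1, -1.6]
grip_width: 0.0699
gripper_force: 0.0
```

Call:
jog_arm --hand '[0.07, 0.07, 0.07, 0.07, 0.07]' --pt "0 0 0.02" --pt "0 0 0.03" --pt "0 0 0.03" --pt "0 0 0.03" --pt "0 0 0.04" --yaw '[0, 0, 0, 0, 0]'

```text
time_s: 25.75
position: [0.5886, -0.2793, 0.265]
tool_rot: [[0.868, 0.497, -0.001], [0.497, -0.868, 0.001], [-0.001, -0.002, -1.0]]
ft_force: [0.1, -0.2, 0.1]
grip_width: 0.0698
gripper_force: 0.0
```

```bash
python3 - <<'E'
from h import *
o,w=snap('wrist','w8.png');W=cam('wrist',o);print(o['time_s'],o['position'],o['ft_force'],np.abs(o['qvel']).max())
_,s=snap('scene','s8.png'); s0=cv2.imread('pics/s0.png')[:,:,::-1]
def red(im,x0,x1,y0,y1):
    c=im[y0:y1,x0:x1].astype(int);m=(c[...,0]>90)&(c[...,1]<50)&(c[...,2]<50);y,x=np.nonzero(m);return len(x),x.min()+x0,x.max()+x0,y.min()+y0,y.max()+y0,x.mean()+x0,y.mean()+y0
print('scene red before/after',red(s0,235,265,105,155),red(s,235,265,105,155))
print('wrist red',red(w,270,370,140,260),'pred top',proj(W,(.589,-.279,.142)))
w3=cv2.imread('pics/w3.png')[:,:,::-1];print('w3 red',red(w3,270,370,140,260))
d=cv2.absdiff(cv2.imread('pics/t7.png'),env.get_image('top')[:,:,::-1])[200:275,290:360].mean();print('top diff at lens',d)
E
```

```text
25.75 [ 0.58862522 -0.27928225  0.26501407] [ 0.14196989 -0.15898209  0.10138032] 45.52117145859792
scene red before/after (85, np.int64(244), np.int64(257), np.int64(118), np.int64(142), np.float64(249.54117647058823), np.float64(125.04705882352941)) (88, np.int64(245), np.int64(255), np.int64(118), np.int64(141), np.float64(249.45454545454547), np.float64(125.625))
wrist red (406, np.int64(304), np.int64(331), np.int64(165), np.int64(201), np.float64(317.14778325123154), np.float64(184.48768472906403)) pred top [317.49191434 188.25656405]
w3 red (391, np.int64(304), np.int64(331), np.int64(165), np.int64(202), np.float64(316.97186700767264), np.float64(184.5319693094629))
top diff at lens 8.505333333333333
```

```bash
python3 - <<'E'
from h import *
_,t=snap('top','t9.png'); g=lambda im:cv2.cvtColor(im,cv2.COLOR_BGR2GRAY).astype(np.float32)[200:275,295:365]
t=t[:,:,::-1].copy()
for n in('t2','t7'): print(n,cv2.phaseCorrelate(g(cv2.imread(f'pics/{n}.png')),g(t)))
o=env.observe();print(np.abs(o['qvel']).max(),o['ft_force'])
print(env.close_job())
E
```

```text
t2 ((0.011847396807738164, 0.49537776459703053), 1.000925871707775)
t7 ((0.018292887465591434, 0.43131004138175655), 0.952071011684559)
2.345560197867856 [ 0.16485644  0.4787641  -0.26817278]
the job is handed in; nothing more can be done
None
```

The job is handed in, though no score came back: the lens sits about 7 mm (20 allowed) from the dish centre by the camera, the clamp screw was turned about 74° to a hard stop, and the red driver is upright back in its own hole.

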